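# Hang the handpiece back in its cradle hook

### The job

The burs have been changed: draw the handpiece upright out of the wooden block and hang it back in its bench cradle. Bring its neck sideways into the hook's open mouth with the collar just above the upturned lips, push on past the brass sprung keeper to the throat, then lower the collar behind the lips onto its seat and let go, so that it hangs upright with the keeper sprung shut. The hook is clamped at a different height every time, so feel for it gently, do not force the handpiece against the cradle at any moment, and do not disturb the bur dome, the watch or the dropper bottle.

Things in the scene. Friction and masses are not known exactly. Their poses are not given: they have to be found in the camera images.
- handpiece: Loose steel handpiece, a body of revolution 178 mm long, about 0.2 kg, upright in the block. Origin at the chuck's lower tip, z up its axis. From the tip: chuck and ribbed grip up to 104 mm, 19 mm across; slim neck 10 mm across, 104 to 122 mm; dark collar 28 mm across, 122 to 128 mm; plain socket 18 mm across, 128 to 178 mm, where to hold it from above.
- collar (a point): Point on the handpiece's axis at the underside of the collar, 122 mm above the chuck tip (top end of the neck).
- block: Fixed beech block 52 (x) x 86 (y) x 55 mm high with small burs standing at its ends up to 72 mm height. Origin under its centre. The handpiece stands in the round hole at its centre, 21 mm wide, its floor 10 mm above the block's underside; the hole is 45 mm deep.
- cradle: Fixed bench cradle: dark round foot 84 mm across, steel post 12 mm across, 205 mm tall. Origin under the foot, on the post's axis; z up. A clamp on the post carries a short spring strip along the cradle's -x with a two-pronged hook. Its mouth opens sideways, to the cradle's -y, so the handpiece goes in along +y. The strip is springy: the hook gives about 3 mm for 10 N down; over 15 N overloads it.
- throat_foot (a point): Point at the foot's underside level, straight below the throat's axis (x -75 mm, y 0 in the cradle; axes as the cradle's). Slot between the prongs 14 mm wide, closed 7 mm beyond this axis; prongs 22 mm wide, 8 mm thick, flat on top. On each prong a lip 4 mm high stands 13.5 to 19.5 mm to -y of the axis; behind the lips the flat tops are the collar's seat.
- mouth_foot (a point): Same level, 38 mm to -y of throat_foot: before the mouth. HOOK HEIGHT NOT GIVEN: its flat top is clamped 140 to 185 mm above this level; see it, or feel it by lowering the collar, upright with its axis over this point, onto the prongs' round noses (radius 11 mm, foremost 1 mm to +y of here; the grip passes before them). The neck enters with the collar's underside 5 to 8 mm above the flat top.
- keeper (a joint): Brass sprung wire finger, 3.4 mm thick, 19 mm long, hinged under the outer prong; shuts the mouth 24 mm to -y of the throat's axis, underside 11.5 mm below the flat prong top. 0 rad = shut; swings inward (to 1.6 rad) as the neck pushes it with about 4 to 8 N, and springs back behind the neck once the axis is about on the throat's axis and the collar is lowered.
- bur_dome_0: Clear-domed bur pot, 54 mm across, 70 mm tall, loose bystander; origin under its centre.
- watch_case: Watch without its strap, 50 x 34 x 10 mm, loose bystander; origin on its underside.
- dropper_bottle: White dropper bottle, 47 mm across, 136 mm tall, loose bystander; origin under its centre.

How it is judged:
By the outcome, as a careful person would: the job done as asked, in the order asked, and still so for the second after the job is handed in, with the robot touching nothing.
It also fails if it takes over 69 s, if anything falls off the work surface, if the arm or the gripper's body presses on something with over 40 N, if the wrist force passes 120 N, or if a joint passes its speed limit or range.

### The arm

A 7-joint arm with a two-finger parallel gripper is mounted at the origin on a cart in front of the work surface, level with it; the furniture and walls round the work are solid. World frame = base frame: x ahead of the robot, y to its left, z up, the work surface at z = 0. Lengths are in m, angles in rad, forces in N, time in s.
With the tool pointing down it reaches from about 0.4 to 0.85 m from the base axis. Payload 10.4 kg.
Tool frame: the origin (TCP) lies between the finger pads; the fingertips stand ahead of it and the grasp point (between the pads) lies 3 mm ahead of it (r.tips_ahead is the z of the fingertips in the tool frame, in m); z points along the fingers, y is the line along which they close (so a half turn about z gives the same grasp; the last joint's range is limited). The gripper opens to 87 mm and grips with 3 to 60 N. Pads are 19 mm wide; open, the fingers measure 117 mm over their backs; the gripper's body (75 mm by 190 mm) begins 51 mm behind the grasp point.
Start: joints at [-1.334, 0.332, -0.065, 1.46, 0.022, 1.35, -0.088], TCP at [0.161, 0.604, 0.215] pointing down, gripper open.
Joint ranges: [-2.6, 2.6], [-0.5, 2.12], [-1.47, 1.34], [0.16, 2.42], [-1.27, 4.41], [0.06, 2.06], [-2.6, 2.6]. Speed limits (rad/s): [2.22, 2.22, 2.79, 2.79, 3.14, 3.14, 3.14].

### API

Orientations are given as a unit quaternion [x, y, z, w].
In Python, from bench import telemetry, camera, get_calibration, r gives the robot as it stands.
- The arm moves only by the tool drive_tool, never from a script. Its argument "series" is one flat list of numbers, 7 for each row, row after row: the turn, a rotation vector about the tool's x, y, z in units of 5 degrees (1.0 is 5 degrees), then the shift along the tool's x, y, z in units of 40 mm (1.0 is 40 mm), then the opening, from -1 (shut) to 1 (fully open). A call has 1 to 10 rows; each row is the pose to reach, as a shift and turn from the pose commanded when the call began, along the tool's axes at that moment; what a row does not reach only later rows make up. A row lasts 1/12 s, in which the tool goes at most 41.7 mm and 7.16 degrees, less where a joint would pass 70% of its speed; a pose out of reach is approached as far as the arm can. A call with a gripper value outside its range is refused whole. The fingers move at their own pace and stop on an object; "grip_force" is the grip in N (left out, the last holds). Time passes only in rows, so rows that repeat a pose let the fingers close. It gives the time, the measured TCP pose, the force, the opening and the grip force at its end, in the units of the state.
- telemetry.read_state(): the state, without advancing time (a new reading comes with each control period).
- camera(name): name is "scene" or "top"; returns the picture (400x640x3 uint8, red, green, blue); there is no depth.
- get_calibration(name): a dict with "fovy" (degrees; the focal length in pixels is half the picture's height over the tangent of half this angle, whatever the lens; pixels are square), "cx", "cy" (the principal point, pixels), "xyz" and "rotation" of the camera in the world. Camera axes: x right, y up, looking along -z (the intrinsics and any distortion apply to the point x, -y, -z); pixel columns grow to the right and rows downward; lengths in m; the calibration is good to about 2 mm. A picture is of the moment at which its call begins. get_calibration takes no time and is no camera call.
- r.close_job(): hands the job in; it is judged then, once.
The state is a dict: "time": time; "joint_positions": joint angles; "joint_vel": joint speeds; "joint_torque": joint torques, N m; "ee_pos": TCP position; "eef_rot": TCP orientation; "ft_force": force on the tool from outside, world axes, zero at the start; "torque": the same for the moment, N m; "width": finger opening in m; "grip_force": force on a finger pad.
Only numpy, scipy, OpenCV 4.12 (cv2) and the standard library are available. Lean on these libraries where they do the work, as an engineer would, in place of code of your own. Each camera call takes 0.05 s, during which the arm holds its last target. There are 200 camera calls.

## Working session

There is one attempt and no reset: what is moved stays moved. The work goes in short steps, Python scripts to look and compute and a tool call to move; the robot and the scene stay as the last step left them, time stands still between calls to the robot, and variables do not carry over. Pictures are saved under pics/ and viewed, at most 10 in all, crops included, and the job is handed in when it is done.

Besides the shell and the picture viewer there is one more tool, called after ">>>" by a JSON object that holds its "fn" and its "kwargs", one argument or row to a line. drive_tool: Moves the arm, as the interface text tells. Its arguments: {"type":"object","properties":{"series":{"type":"array"},"grip_force":{"type":"number"}},"required":["series"]}

```bash
mkdir -p pics; ls
python3 - <<'E'
from bench import telemetry, camera, get_calibration, r
import cv2
for n in("scene","top"):
    c=get_calibration(n);print(n,c)
    cv2.imwrite(f"pics/{n}0.png",camera(n)[:,:,::-1])
print(telemetry.read_state(), r.tips_ahead)
E
```

```text
pics
scene {'fovy': 53.95015734242744, 'cx': 321.0371408080437, 'cy': 201.85170227550057, 'xyz': array([0.3321993 , 0.4016724 , 0.75607348]), 'rotation': array([-0.1055475 ,  0.33115366,  0.89517069, -0.27904553])}
top {'fovy': 48.33317342792409, 'cx': 319.21544775919523, 'cy': 189.36373574281464, 'xyz': array([ 0.45257511, -0.02698694,  1.09515119]), 'rotation': array([-0.06183431,  0.07281595,  0.70472199, -0.70302296])}
{'time': 0.1, 'joint_positions': array([-1.33356463,  0.33281626, -0.06470414,  1.46089017,  0.02161507,
        1.34988073, -0.08854348]), 'joint_vel': array([ 0.00117733, -0.00054546, -0.00125953, -0.00143787, -0.00101943,
        0.00125685, -0.00074994]), 'joint_torque': array([ 3.31247165e-04, -6.24541211e+01,  2.38679163e-02, -3.90721929e+01,
       -6.14450150e-02,  3.63730802e-02,  3.45541298e-05]), 'ee_pos': array([0.16048676, 0.6036659 , 0.2145131 ]), 'eef_rot': array([ 1.29558776e-01,  9.91571531e-01, -6.47456428e-04, -4.80935998e-05]), 'ft_force': array([-0.47117688,  0.17229505,  0.25214964]), 'torque': array([-0.01024626,  0.03050283, -0.01730448]), 'grip_force': 0.0, 'width': 0.08724061456196852} 0.022
```

View pics/scene0.png

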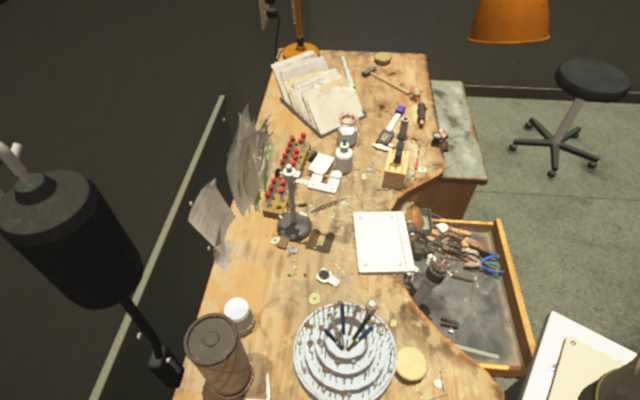

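View pics/top0.png

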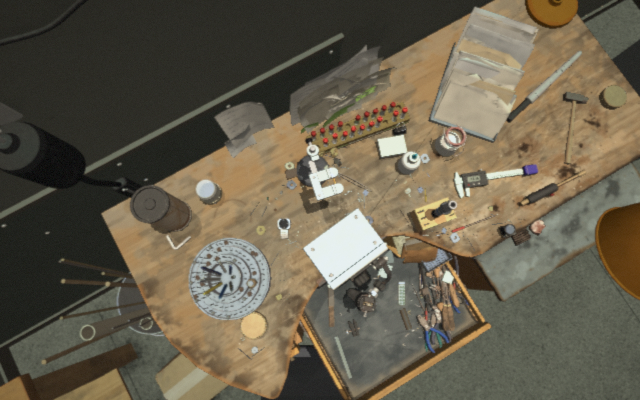

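Cradle is near top (318,170), scene (292,215). Block with handpiece is near top (436,213), scene (396,170). I'll enlarge both.

```bash
cat > h.py <<'E'
import numpy as np, cv2
from scipy.spatial.transform import Rotation as R
from bench import telemetry, camera, get_calibration, r
def ray(n,u,v):
    c=get_calibration(n); f=200/np.tan(np.radians(c['fovy']/2))
    d=R.from_quat(c['rotation']).apply([(u-c['cx'])/f,-(v-c['cy'])/f,-1]); return np.array(c['xyz']),d
def onz(n,u,v,z):
    o,d=ray(n,u,v); return (o+d*(z-o[2])/d[2]).round(4)
def proj(n,p):
    c=get_calibration(n); f=200/np.tan(np.radians(c['fovy']/2))
    q=R.from_quat(c['rotation']).inv().apply(np.array(p)-c['xyz']); return (np.array([c['cx']+f*q[0]/-q[2],c['cy']-f*q[1]/-q[2]])).round(1)
def tri(a,b):
    o1,d1=ray("scene",*a);o2,d2=ray("top",*b)
    A=np.stack([d1,-d2],1);s=np.linalg.lstsq(A,o2-o1,rcond=None)[0]
    p,q=o1+s[0]*d1,o2+s[1]*d2; return ((p+q)/2).round(4),np.linalg.norm(p-q).round(4)
def crop(im,u,v,w,h,k):
    o=cv2.resize(im[v:v+h,u:u+w],None,fx=k,fy=k,interpolation=cv2.INTER_CUBIC)
    for i in range(0,w):
        if (u+i)%10==0: cv2.line(o,(i*k,0),(i*k,6),(0,255,0),1); cv2.putText(o,str(u+i),(i*k,16),0,.35,(0,255,0),1)
    for i in range(0,h):
        if (v+i)%10==0: cv2.line(o,(0,i*k),(6,i*k),(0,255,0),1); cv2.putText(o,str(v+i),(8,i*k+4),0,.35,(0,255,0),1)
    return o
E
python3 - <<'E'
from h import *
t=cv2.imread('pics/top0.png');s=cv2.imread('pics/scene0.png')
a=crop(t,295,135,100,75,4); b=crop(t,400,175,100,75,4); c=crop(s,255,165,100,75,4); d=crop(s,360,125,100,75,4)
cv2.imwrite('pics/c1.png',np.vstack([np.hstack([a,b]),np.hstack([c,d])]))
print(onz('top',318,170,0),onz('top',436,213,0),onz('scene',396,180,0),onz('scene',292,230,0))
E
```

```text
[ 0.7138 -0.0416  0.    ] [ 0.6039 -0.3348  0.    ] [ 0.5841 -0.3067  0.    ] [ 0.7115 -0.0184  0.    ]
```

View pics/c1.png

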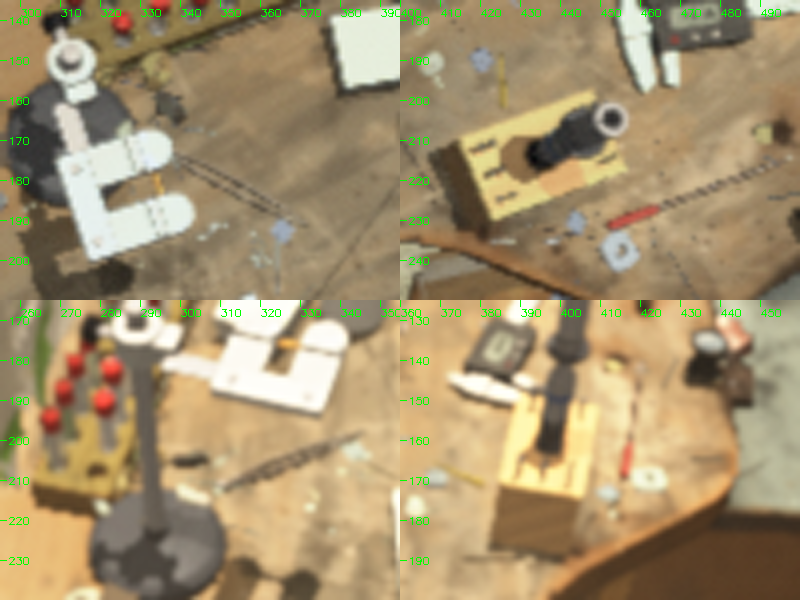

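Run:
```python
from h import *
T=lambda x,y:(295+x/4,135+y/4)
S=lambda x,y:(255+x/4,165+(y-300)/4)
print('post',onz('top',*T(70,58),.205),onz('scene',*S(138,322),.205),tri(S(138,322),T(70,58)))
print('foot',onz('top',*T(68,141),.01),onz('scene',*S(155,545),.01))
for n,s,t in [('outer nose tip',(330,318),(193,208)),('inner nose',(245,300),(170,147)),('keeper',(288,343),(158,183)),('outer back',(322,405),(95,260)),('inner back',(212,382),(62,155))]:
    print(n,tri(S(*s),T(*t)), [onz('top',*T(*t),z) for z in(.14,.165,.185)])
print('hp',[onz('top',452.75,204.75,.188)])
B=lambda x,y:(400+(x-400)/4,175+y/4)
for p in [(460,140),(593,90),(627,170),(492,220)]: print('blk',onz('top',*B(*p),.055))
s=cv2.imread('pics/scene0.png')
cv2.imwrite('pics/c2.png',np.hstack([crop(s,375,105,50,75,8),crop(s,300,160,50,75,8)]))
```

```text
post [ 0.7085 -0.0276  0.205 ] [ 0.7022 -0.0183  0.205 ] (array([ 0.7115, -0.0279,  0.1922]), np.float64(0.0014))
foot [ 0.7108 -0.0265  0.01  ] [ 0.7098 -0.024   0.01  ]
outer nose tip (array([ 0.634 , -0.0911,  0.1862]), np.float64(0.0022)) [array([ 0.6422, -0.0948,  0.14  ]), array([ 0.6372, -0.0931,  0.165 ]), array([ 0.6333, -0.0916,  0.185 ])]
inner nose (array([ 0.6712, -0.0772,  0.1881]), np.float64(0.013)) [array([ 0.6764, -0.0827,  0.14  ]), array([ 0.6706, -0.0812,  0.165 ]), array([ 0.6659, -0.08  ,  0.185 ])]
keeper (array([ 0.6493, -0.074 ,  0.1738]), np.float64(0.0007)) [array([ 0.6562, -0.0758,  0.14  ]), array([ 0.6508, -0.0746,  0.165 ]), array([ 0.6466, -0.0735,  0.185 ])]
outer back (array([ 0.6064, -0.0404,  0.1833]), np.float64(0.0006)) [array([ 0.6134, -0.0411,  0.14  ]), array([ 0.6092, -0.0408,  0.165 ]), array([ 0.6059, -0.0405,  0.185 ])]
inner back (array([ 0.662 , -0.0236,  0.1813]), np.float64(0.0009)) [array([ 0.6719, -0.0232,  0.14  ]), array([ 0.6662, -0.0233,  0.165 ]), array([ 0.6616, -0.0234,  0.185 ])]
hp [array([ 0.595 , -0.3177,  0.188 ])]
blk [ 0.6035 -0.2699  0.055 ]
blk [ 0.6334 -0.3506  0.055 ]
blk [ 0.5855 -0.3679  0.055 ]
blk [ 0.5561 -0.2866  0.055 ]
```

View pics/c2.png

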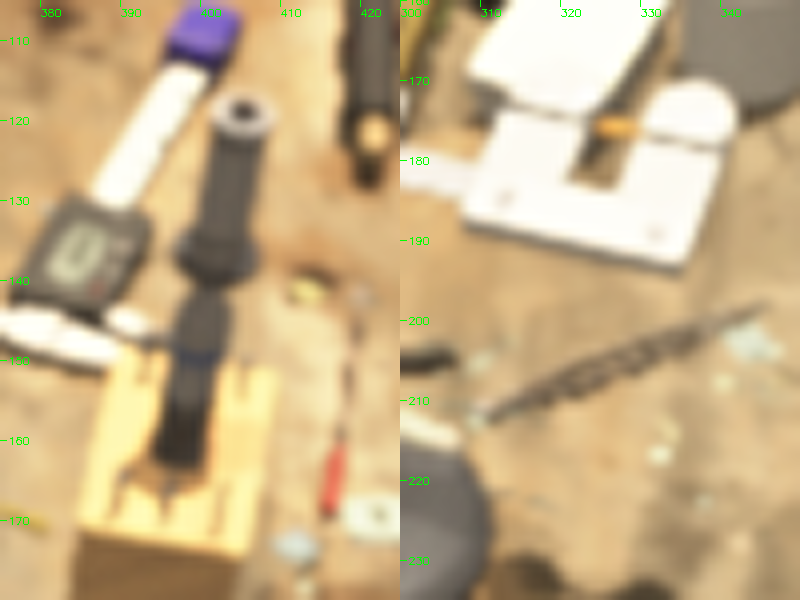

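Scene crop: handpiece top ring at (405.2,119), collar (401.5,137). In the right-hand crop the hook's prongs point up, with the brass keeper at (327,176). All of it agrees with the given sizes (block 86 mm long, hook 58 mm wide, cradle yaw about 17°, hook top about z 0.183).

```bash
cat >> h.py <<'E'
def go(p,yaw=None):
    """units of shift (and world yaw of tool y -> turn about tool z) from the present pose"""
    s=telemetry.read_state(); q=R.from_quat(s['eef_rot']); 
    d=q.inv().apply(np.array(p)-s['ee_pos'])/.04
    out=[d.round(2)]
    if yaw is not None:
        y=np.radians(yaw); Y=np.array([np.cos(y),np.sin(y),0]); Z=np.array([0,0,-1.]); X=np.cross(Y,Z)
        out.append((np.degrees((q.inv()*R.from_matrix(np.stack([X,Y,Z],1))).as_rotvec())/5).round(2))
    return out
E
python3 - <<'E'
from h import *
print('hp tri',tri((405.25,119),(452.75,204.75)),onz('scene',405.25,119,.188))
# handpiece collar centre in scene
print(onz('scene',401.5,137,.138))
for n,p in (('bottle',(409,158)),('dome',(452,138)),('watch',(284,227))): print(n,onz('top',*p,.1),onz('top',*p,0))
t=cv2.imread('pics/top0.png').astype(int); m=(t.min(2)>175)[160:202,300:348]
for row in m: print(''.join('#' if x else '.' for x in row))
print(go([.161,.604,.36],75), go([.42,.28,.36],1),go([.6,-.05,.36],-73))
E
```

```text
hp tri (array([ 0.5951, -0.3175,  0.1884]), np.float64(0.0003)) [ 0.5955 -0.318   0.188 ]
[ 0.5943 -0.3132  0.138 ]
bottle [ 0.7184 -0.2509  0.1   ] [ 0.7451 -0.2734  0.    ]
dome [ 0.7667 -0.3537  0.1   ] [ 0.7982 -0.3866  0.    ]
watch [0.5591 0.0362 0.1   ] [0.5698 0.0425 0.    ]
.............#..................................
..........##....................................
.........#####..................................
.........######.................................
..........#####.................................
..........#####.................................
..........######................................
...........#####................................
...........#####..........#..#######............
...........######........############...........
............#####......###############..........
............######.###################..........
............##########################..........
............##########################..........
..........############################..........
.........############################...........
..........######################
[... 757 characters left out ...]
..........##########################.......
...............#####################.#..........
................##################..............
................################................
................#############...................
.................#########......................
.................######.........................
.................###............................
................................................
................................................
[array([-0.01,  0.01, -3.64]), array([-0.01,  0.  ,  0.02])] [array([-8.35, -6.16, -3.63]), array([-1.000e-02,  1.000e-02,  1.482e+01])] [array([-14.82, -12.97,  -3.62]), array([-0.000e+00,  2.000e-02,  2.962e+01])]
```

>>> {"fn": "drive_tool", "kwargs": {
  "series": [0, 0, 0, 0, 0, -1, 0, 0, 0, 0, 0, 0, -2, 0, 0, 0, 0, 0, 0, -3, 0, 0, 0, 1.2, -0.6, -0.4, -3.6, 0, 0, 0, 2.4, -1.4, -1.0, -3.6, 0, 0, 0, 3.6, -2.2, -1.6, -3.6, 0, 0, 0, 4.8, -3.0, -2.2, -3.6, 0, 0, 0, 6.0, -3.8, -2.8, -3.6, 0, 0, 0, 7.2, -4.6, -3.4, -3.6, 0, 0, 0, 8.4, -5.4, -4.0, -3.6, 0],
  "grip_force": 25
}}

```text
time: 0.93
ee_pos: [0.329, 0.392, 0.359]
eef_rot: [0.479, 0.878, -0.0, -0.0]
ft_force: [1.2, -0.3, 0.5]
width: 0.0441
grip_force: 0.0
```

Run:
```python
from h import *
s=telemetry.read_state();print(s['time'],s['ee_pos'],s['joint_positions'],go([.45,.25,.36],0),go([.6,-.05,.36],-73))
```

```text
0.9333 [0.3289745  0.39203104 0.35902199] [-1.11022774  0.03803899  0.15437306  1.5095538  -0.00613911  1.59469994
 -0.3832978 ] [array([-4.62,  0.62, -0.03]), array([-0.  , -0.  ,  6.56])] [array([-12.96,  -0.3 ,  -0.03]), array([-0.  ,  0.  , 21.16])]
```

>>> {"fn": "drive_tool", "kwargs": {
  "series": [0, 0, 1.3, -1, 0, 0, 0.3, 0, 0, 2.6, -2, 0, 0, 0.3, 0, 0, 3.9, -3, 0, 0, 0.3, 0, 0, 5.2, -4, 0, 0, 0.3, 0, 0, 6.5, -5, 0, 0, 0.3, 0, 0, 7.8, -6, 0, 0, 0.3, 0, 0, 9.1, -7, 0, 0, 0.3, 0, 0, 10.4, -8, 0, 0, 0.3, 0, 0, 11.7, -9, 0, 0, 0.3, 0, 0, 13, -10, 0, 0, 0.3]
}}

```text
time: 1.77
ee_pos: [0.5473, 0.057, 0.3592]
eef_rot: [0.875, 0.483, 0.0, -0.0]
ft_force: [0.8, 0.8, -0.2]
width: 0.0563
grip_force: 0.0
```

Run:
```python
from h import *
s=telemetry.read_state();print(s['time'],s['joint_positions'],go([.595,-.3177,.36],-73),go([.595,-.3177,.171],-73))
```

```text
1.7667 [-0.69059387  0.12872161  0.57205452  1.43443556 -0.06977733  1.59859288
 -0.68606186] [array([-7.29,  6.  , -0.02]), array([-0.  , -0.  ,  8.16])] [array([-7.29,  6.  ,  4.7 ]), array([-0.  , -0.  ,  8.16])]
```

>>> {"fn": "drive_tool", "kwargs": {
  "series": [0, 0, 1, -0.73, 0.6, 0, 0.3, 0, 0, 2, -1.46, 1.2, 0, 0.3, 0, 0, 3, -2.19, 1.8, 0, 0.3, 0, 0, 4, -2.92, 2.4, 0, 0.3, 0, 0, 5, -3.65, 3, 0, 0.3, 0, 0, 6, -4.38, 3.6, 0, 0.3, 0, 0, 7, -5.11, 4.2, 0, 0.3, 0, 0, 8.16, -5.84, 4.8, 0, 0.3, 0, 0, 8.16, -6.57, 5.4, 0, 0.3, 0, 0, 8.16, -7.29, 6, 0, 0.3]
}}

```text
time: 2.6
ee_pos: [0.5966, -0.3169, 0.3586]
eef_rot: [0.989, 0.151, -0.0, -0.0]
ft_force: [0.3, 0.6, 0.7]
width: 0.0565
grip_force: 0.0
```

>>> {"fn": "drive_tool", "kwargs": {
  "series": [0, 0, 0, 0, 0, 0, 0.3, 0, 0, 0, 0, 0, 0, 0.3, 0, 0, 0, 0, 0, 0, 0.3]
}}

```text
time: 2.85
ee_pos: [0.5965, -0.3153, 0.3586]
eef_rot: [0.989, 0.15, -0.0, -0.0]
ft_force: [0.4, 0.0, -0.4]
width: 0.0564
grip_force: 0.0
```

Run:
```python
from h import *
s=telemetry.read_state();print(s['time'],s['ee_pos'],s['width'],s['joint_positions'],go([.595,-.3177,.171],-73))
```

```text
2.85 [ 0.59652119 -0.31533421  0.35861921] 0.056396203624854147 [-0.06562336  0.51378999  0.82449861  1.07226818 -0.37216088  1.69544199
 -0.62713695] [array([-0.05,  0.05,  4.69]), array([-0.01,  0.01,  0.06])]
```

>>> {"fn": "drive_tool", "kwargs": {
  "series": [0, 0, 0.06, -0.05, 0.05, 0.6, 0.3, 0, 0, 0.06, -0.05, 0.05, 1.3, 0.3, 0, 0, 0.06, -0.05, 0.05, 2, 0.3, 0, 0, 0.06, -0.05, 0.05, 2.7, 0.3, 0, 0, 0.06, -0.05, 0.05, 3.2, 0.3, 0, 0, 0.06, -0.05, 0.05, 3.6, 0.3, 0, 0, 0.06, -0.05, 0.05, 3.6, 0.3, 0, 0, 0.06, -0.05, 0.05, 3.6, 0.3]
}}

```text
time: 3.52
ee_pos: [0.5957, -0.3159, 0.2153]
eef_rot: [0.989, 0.149, -0.0, -0.001]
ft_force: [0.2, 0.0, 1.0]
width: 0.0565
grip_force: 0.0
```

Run:
```python
from h import *
s=telemetry.read_state();print(s['time'],s['ee_pos'],s['ft_force'],go([.595,-.3177,.171],-73))
```

```text
3.5167 [ 0.59572009 -0.31589675  0.21534815] [0.20332036 0.03693049 0.98899917] [array([-0.03,  0.04,  1.11]), array([-0.01, -0.  ,  0.03])]
```

>>> {"fn": "drive_tool", "kwargs": {
  "series": [0, 0, 0, -0.04, 0.05, 0.3, 0.3, 0, 0, 0, -0.04, 0.05, 0.6, 0.3, 0, 0, 0, -0.04, 0.05, 0.9, 0.3, 0, 0, 0, -0.04, 0.05, 1.11, 0.3, 0, 0, 0, -0.04, 0.05, 1.11, 0.3, 0, 0, 0, -0.04, 0.05, 1.11, 0.3]
}}

```text
time: 4.02
ee_pos: [0.594, -0.3202, 0.1702]
eef_rot: [0.989, 0.148, -0.0, -0.0]
ft_force: [-0.2, -0.5, -0.2]
width: 0.0561
grip_force: 0.0
```

Run:
```python
from h import *
s=telemetry.read_state();print(s['time'],s['ee_pos'],s['ft_force'],go([.595,-.3177,.171],-73))
```

```text
4.0167 [ 0.59400229 -0.32019041  0.17019964] [-0.17349661 -0.48128336 -0.18421723] [array([ 0.04, -0.05, -0.02]), array([-0.01,  0.01,  0.  ])]
```

>>> {"fn": "drive_tool", "kwargs": {
  "series": [0, 0, 0, 0.03, -0.05, 0, 0.3, 0, 0, 0, 0.03, -0.05, 0, 0.3, 0, 0, 0, 0.03, -0.05, 0, 0.3, 0, 0, 0, 0.03, -0.05, 0, 0.3, 0, 0, 0, 0.03, -0.05, 0, 0.3]
}}

```text
time: 4.43
ee_pos: [0.5948, -0.3182, 0.1711]
eef_rot: [0.989, 0.148, 0.0, 0.0]
ft_force: [0.0, -0.9, 0.7]
width: 0.0564
grip_force: 0.0
```

Run:
```python
from h import *
for i in range(3):
    s=telemetry.read_state();print(s['time'],s['ee_pos'],s['ft_force'],s['joint_vel'].round(3))
    im=camera('top')
print(go([.595,-.3177,.171],-73))
cv2.imwrite('pics/t3.png',im[:,:,::-1]);im2=camera('scene')[:,:,::-1]
cv2.imwrite('pics/c3.png',np.hstack([crop(im[:,:,::-1],400,165,100,100,4),crop(im2,360,80,100,100,4)]))
```

```text
4.4333 [ 0.5948463  -0.31817247  0.17108202] [ 0.00500665 -0.8968088   0.69909031] [-0.     0.002 -0.001  0.001  0.001  0.001  0.002]
4.4833 [ 0.59482622 -0.31816852  0.17099594] [-0.26802049  0.31616088  0.01946281] [-0.    -0.     0.001  0.002 -0.002  0.     0.001]
4.5333 [ 0.59479959 -0.31817306  0.17094238] [ 0.527732   -0.55570897  0.63087788] [-0.     0.002 -0.001  0.001 -0.001 -0.002 -0.   ]
[array([ 0.01, -0.01, -0.  ]), array([ 0., -0.,  0.])]
```

View pics/c3.png

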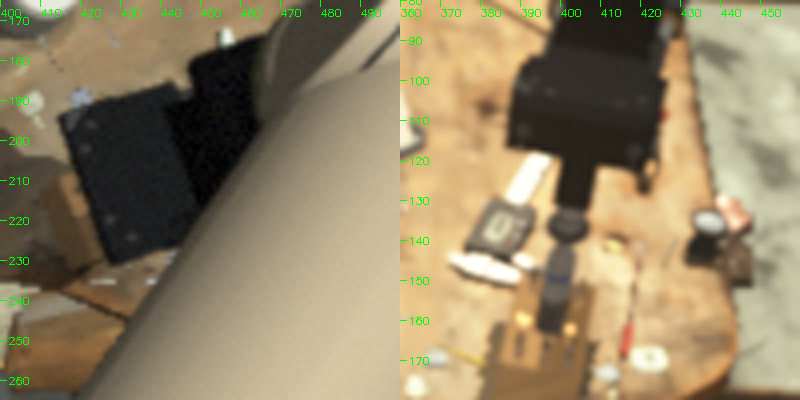

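Fingers straddle the socket, finger at scene (402,125) over the handpiece, collar below the tips at (401,136). Closing.

>>> {"fn": "drive_tool", "kwargs": {
  "series": [0, 0, 0, 0, 0, 0, -0.7, 0, 0, 0, 0, 0, 0, -0.7, 0, 0, 0, 0, 0, 0, -0.7, 0, 0, 0, 0, 0, 0, -0.7, 0, 0, 0, 0, 0, 0, -0.7, 0, 0, 0, 0, 0, 0, -0.7, 0, 0, 0, 0, 0, 0, -0.7, 0, 0, 0, 0, 0, 0, -0.7],
  "grip_force": 40
}}

```text
time: 5.3
ee_pos: [0.5948, -0.3181, 0.1708]
eef_rot: [0.989, 0.148, 0.0, -0.0]
ft_force: [0.2, 0.1, -0.3]
width: 0.0165
grip_force: 40.0
```

>>> {"fn": "drive_tool", "kwargs": {
  "series": [0, 0, 0, 0, 0, -0.1, -0.7, 0, 0, 0, 0, 0, -0.25, -0.7, 0, 0, 0, 0, 0, -0.4, -0.7, 0, 0, 0, 0, 0, -0.6, -0.7, 0, 0, 0, 0, 0, -0.85, -0.7, 0, 0, 0, 0, 0, -1.1, -0.7, 0, 0, 0, 0, 0, -1.5, -0.7, 0, 0, 0, 0, 0, -2, -0.7, 0, 0, 0, 0, 0, -2.5, -0.7, 0, 0, 0, 0, 0, -3, -0.7]
}}

```text
time: 6.13
ee_pos: [0.5947, -0.3181, 0.2928]
eef_rot: [0.989, 0.148, 0.0, 0.0]
ft_force: [0.5, -0.7, -2.4]
width: 0.0165
grip_force: 40.0
```

>>> {"fn": "drive_tool", "kwargs": {
  "series": [0, 0, 0, 0, 0, 0, -0.7, 0, 0, 0, 0, 0, 0, -0.7]
}}

```text
time: 6.3
ee_pos: [0.5951, -0.3187, 0.2923]
eef_rot: [0.989, 0.148, 0.001, 0.001]
ft_force: [-0.1, -0.1, -2.8]
width: 0.0168
grip_force: 40.0
```

Run:
```python
from h import *
s=telemetry.read_state();print(s['time'],s['ee_pos'],s['ft_force'],s['torque'])
im2=camera('scene')[:,:,::-1]
cv2.imwrite('pics/s4.png',im2)
# refined hook geometry: corner/edge points from top mask rows on plane z
H=.183
P=lambda u,v:onz('top',u,v,H)[:2]
for n,p in (('outer back',(317.5,199.3)),('inner back',(310,174.5)),('in nose tip',(337.8,171.5)),('out nose tip',(343.5,188.2)),('slot back mid',(320,183.5)),
   ('slot in edge1',(329,178)),('slot in edge0',(320,181)),('slot out edge0',(321,187.3)),('slot out edge1',(331,184.7))): print(n,P(*p))
```

```text
6.3 [ 0.59507278 -0.3186527   0.29231429] [-0.06379008 -0.14205213 -2.84307207] [-0.05897602  0.11108048  0.03819892]
outer back [ 0.6077 -0.0379]
inner back [ 0.6604 -0.0224]
in nose tip [ 0.6669 -0.0808]
out nose tip [ 0.6311 -0.0923]
slot back mid [ 0.6412 -0.0433]
slot in edge1 [ 0.6529 -0.0622]
slot in edge0 [ 0.6465 -0.0433]
slot out edge0 [ 0.6331 -0.0453]
slot out edge1 [ 0.6386 -0.0662]
```

Run:
```python
from h import *
from scipy.ndimage import map_coordinates as mc
th=np.radians(17.3);ex=np.array([np.cos(th),np.sin(th),0]);ey=np.array([-np.sin(th),np.cos(th),0])
for H in (.183,):
  o=np.array([.640,-.051,H])
  for n,f in (('top','pics/top0.png'),('scene','pics/scene0.png')):
    g=cv2.imread(f).min(2).astype(float)
    def prof(pts): 
        uv=np.array([proj(n,p) for p in pts]); return mc(g,[uv[:,1],uv[:,0]],order=1)
    for y in (-28,-18,-10,-4,0,4):
        x=np.arange(-34,35,1.); v=prof([o+ex*a/1e3+ey*y/1e3 for a in x])
        c=[round(x[i]+(150-v[i])/(v[i+1]-v[i]),1) for i in range(len(x)-1) if (v[i]-150)*(v[i+1]-150)<0]
        print(n,'y',y,'x-crossings',c)
    for xx in (-18,-3,0,3,18):
        y=np.arange(-50,35,1.); v=prof([o+ex*xx/1e3+ey*a/1e3 for a in y])
        c=[round(y[i]+(150-v[i])/(v[i+1]-v[i]),1) for i in range(len(y)-1) if (v[i]-150)*(v[i+1]-150)<0]
        print(n,'x',xx,'y-crossings',c)
```

```text
top y -28 x-crossings [np.float64(-27.4), np.float64(-5.5), np.float64(8.9), np.float64(30.3)]
top y -18 x-crossings [np.float64(-26.6), np.float64(-5.5), np.float64(10.0), np.float64(31.8)]
top y -10 x-crossings [np.float64(-27.6), np.float64(-5.0), np.float64(8.7), np.float64(31.2)]
top y -4 x-crossings [np.float64(-27.6), np.float64(-5.5), np.float64(8.7), np.float64(30.3)]
top y 0 x-crossings [np.float64(-28.0), np.float64(-5.5), np.float64(8.3), np.float64(30.6)]
top y 4 x-crossings [np.float64(-27.9), np.float64(-5.6), np.float64(8.5), np.float64(31.3)]
top x -18 y-crossings [np.float64(-37.1), np.float64(24.0)]
top x -3 y-crossings [np.float64(7.2), np.float64(24.3)]
top x 0 y-crossings [np.float64(7.1), np.float64(24.3)]
top x 3 y-crossings [np.float64(7.5), np.float64(24.4)]
top x 18 y-crossings [np.float64(-36.5), np.float64(24.8)]
scene y -28 x-crossings [np.float64(-27.8), np.float64(-3.8), np.float64(6.0)]
scene y -18 x-crossings [np.float64(-26.9), np.float64(-4.9), np.float64(9.1), np.float64(29.9)]
scene y -10 x-crossings [np.float64(-28.9), np.float64(-4.3), np.float64(7.5), np.float64(31.3)]
scene y -4 x-crossings [np.float64(-28.9), np.float64(-4.3), np.float64(7.5), np.float64(31.3)]
scene y 0 x-crossings [np.float64(-29.0), np.float64(-4.6), np.float64(7.2), np.float64(31.9)]
scene y 4 x-crossings [np.float64(-28.9), np.float64(-3.6), np.float64(6.2), np.float64(33.1)]
scene x -18 y-crossings [np.float64(-40.1), np.float64(24.8)]
scene x -3 y-crossings [np.float64(4.3), np.float64(25.2)]
scene x 0 y-crossings [np.float64(4.8), np.float64(25.0)]
scene x 3 y-crossings [np.float64(-45.9), np.float64(4.5), np.float64(25.1)]
scene x 18 y-crossings [np.float64(24.9)]
```

```bash
cat >> h.py <<'E'
th=np.radians(17.3);ex=np.array([np.cos(th),np.sin(th),0]);ey=np.array([-np.sin(th),np.cos(th),0])
TH=np.array([.6409,-.0507,0])
def C(y,z,x=0): return TH+ex*x/1e3+ey*y/1e3+np.array([0,0,z])
def st():
    s=telemetry.read_state(); d=s['ee_pos']-TH
    print('t',s['time'],'cradle xy mm',(d@ex*1e3).round(2),(d@ey*1e3).round(2),'z',s['ee_pos'][2].round(4),'F',(s['ft_force']@ex).round(2),(s['ft_force']@ey).round(2),s['ft_force'][2].round(2),'tq',s['torque'].round(3),'tilt',R.from_quat(s['eef_rot']).apply([0,0,1])[:2].round(4),'w',s['width'],s['grip_force'])
E
python3 - <<'E'
from h import *
st();print(go(C(-60,.28),-72.7),go(C(-40,.23),-72.7), telemetry.read_state()['joint_positions'])
E
```

```text
t 6.35 cradle xy mm -123.61 -241.66 z 0.2909 F -0.04 0.85 -2.78 tq [-0.052  0.173  0.04 ] tilt [0.0004 0.    ] w 0.016314937131498897 39.997238516807556
[array([ 3.07, -4.56,  0.27]), array([ 0.  , -0.  , -0.06])] [array([ 3.06, -5.06,  1.52]), array([ 0.  , -0.  , -0.06])] [-0.09674167  0.51181863  0.81825538  1.22093356 -0.36592044  1.55484718
 -0.61498998]
```

>>> {"fn": "drive_tool", "kwargs": {
  "series": [0, 0, 0, 0.3, -0.4, 0, -0.7, 0, 0, 0, 0.8, -1.0, 0, -0.7, 0, 0, 0, 1.3, -1.8, 0, -0.7, 0, 0, 0, 1.8, -2.6, 0.1, -0.7, 0, 0, 0, 2.3, -3.3, 0.2, -0.7, 0, 0, 0, 2.8, -4.0, 0.27, -0.7, 0, 0, -0.06, 3.07, -4.4, 0.27, -0.7, 0, 0, -0.06, 3.07, -4.56, 0.27, -0.7, 0, 0, -0.06, 3.07, -4.56, 0.27, -0.7, 0, 0, -0.06, 3.07, -4.56, 0.27, -0.7]
}}

```text
time: 7.18
ee_pos: [0.6582, -0.109, 0.2797]
eef_rot: [0.989, 0.15, -0.001, 0.0]
ft_force: [-0.7, -0.5, -2.1]
width: 0.0164
grip_force: 40.0
```

>>> {"fn": "drive_tool", "kwargs": {
  "series": [0, 0, 0, 0, 0, 0, -0.7, 0, 0, 0, 0, 0, 0, -0.7, 0, 0, 0, 0, 0, 0, -0.7, 0, 0, 0, 0, 0, 0, -0.7]
}}

```text
time: 7.52
ee_pos: [0.6586, -0.1088, 0.2801]
eef_rot: [0.989, 0.15, 0.0, 0.0]
ft_force: [0.4, -0.6, -2.8]
width: 0.0163
grip_force: 40.0
```

Run:
```python
from h import *
st();print(go(C(-40,.28),-72.7))
cv2.imwrite('pics/c5.png',np.hstack([crop(camera('scene')[:,:,::-1],280,90,80,120,5),crop(camera('top')[:,:,::-1],300,120,80,120,5)]))
st()
```

```text
t 7.5167 cradle xy mm -0.32 -60.71 z 0.2801 F 0.17 -0.67 -2.83 tq [-0.109  0.127 -0.018] tilt [ 0.0001 -0.    ] w 0.01634800598296031 39.99761939048767
[array([ 0.01, -0.52,  0.  ]), array([ 0.  , -0.  , -0.01])]
t 7.6167 cradle xy mm -0.05 -60.22 z 0.28 F -0.16 1.04 -2.07 tq [-0.102  0.177 -0.016] tilt [0.0001 0.0001] w 0.01641381178745518 39.9976909160614
```

View pics/c5.png

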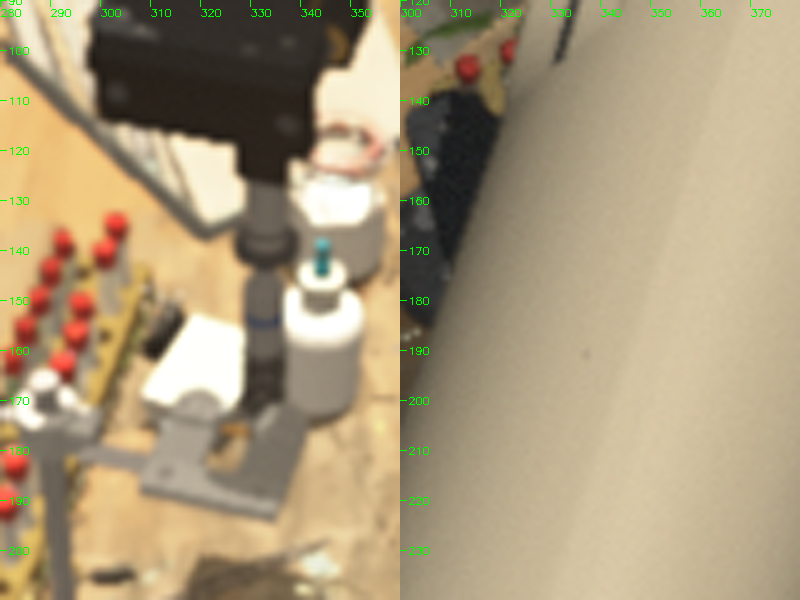

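Scene view: the upright handpiece (collar (333,138)) stands in front of and above the hook; the keeper shows at (325,175). Lowering, then moving to 40 mm out to feel.

>>> {"fn": "drive_tool", "kwargs": {
  "series": [0, 0, 0, 0, 0, 0.3, -0.7, 0, 0, 0, 0, 0, 0.6, -0.7, 0, 0, 0, 0, 0, 0.9, -0.7, 0, 0, 0, 0, 0, 1.1, -0.7, 0, 0, 0, 0, -0.1, 1.1, -0.7, 0, 0, 0, 0, -0.2, 1.1, -0.7, 0, 0, 0, 0, -0.3, 1.1, -0.7, 0, 0, 0, 0, -0.4, 1.1, -0.7, 0, 0, 0, 0, -0.51, 1.1, -0.7, 0, 0, 0, 0, -0.51, 1.1, -0.7]
}}

```text
time: 8.45
ee_pos: [0.6529, -0.0869, 0.2365]
eef_rot: [0.988, 0.151, 0.0, -0.0]
ft_force: [0.2, 0.2, -1.7]
width: 0.0159
grip_force: 40.0
```

>>> {"fn": "drive_tool", "kwargs": {
  "series": [0, 0, 0, 0, 0, 0.02, -0.7, 0, 0, 0, 0, 0, 0.04, -0.7, 0, 0, 0, 0, 0, 0.05, -0.7, 0, 0, 0, 0, 0, 0.05, -0.7]
}}

```text
time: 8.78
ee_pos: [0.6527, -0.0885, 0.2339]
eef_rot: [0.989, 0.15, -0.0, -0.0]
ft_force: [0.3, -0.1, -2.1]
width: 0.0164
grip_force: 40.0
```

Run:
```python
from h import *
st()
```

```text
t 8.7833 cradle xy mm -0.01 -39.63 z 0.2339 F 0.28 -0.21 -2.1 tq [-0.138  0.119  0.024] tilt [-0.0002 -0.    ] w 0.016396560915400142 39.99748170375824
```

>>> {"fn": "drive_tool", "kwargs": {
  "series": [0, 0, 0, 0, 0, 0.03, -0.7, 0, 0, 0, 0, 0, 0.06, -0.7, 0, 0, 0, 0, 0, 0.09, -0.7, 0, 0, 0, 0, 0, 0.12, -0.7, 0, 0, 0, 0, 0, 0.15, -0.7, 0, 0, 0, 0, 0, 0.15, -0.7]
}}

```text
time: 9.28
ee_pos: [0.6526, -0.0882, 0.2277]
eef_rot: [0.989, 0.151, -0.0, -0.0]
ft_force: [0.6, -0.0, -2.9]
width: 0.0163
grip_force: 40.0
```

>>> {"fn": "drive_tool", "kwargs": {
  "series": [0, 0, 0, 0, 0, 0.03, -0.7, 0, 0, 0, 0, 0, 0.05, -0.7, 0, 0, 0, 0, 0, 0.05, -0.7]
}}

```text
time: 9.53
ee_pos: [0.6527, -0.0882, 0.2258]
eef_rot: [0.989, 0.151, -0.0, -0.0]
ft_force: [0.4, 0.2, -2.0]
width: 0.0161
grip_force: 40.0
```

>>> {"fn": "drive_tool", "kwargs": {
  "series": [0, 0, 0, 0, 0, 0.025, -0.7, 0, 0, 0, 0, 0, 0.04, -0.7, 0, 0, 0, 0, 0, 0.04, -0.7]
}}

```text
time: 9.78
ee_pos: [0.6527, -0.0882, 0.2243]
eef_rot: [0.989, 0.151, -0.0, -0.0]
ft_force: [-0.6, -0.1, -1.8]
width: 0.0162
grip_force: 40.0
```

>>> {"fn": "drive_tool", "kwargs": {
  "series": [0, 0, 0, 0, 0, 0.025, -0.7, 0, 0, 0, 0, 0, 0.025, -0.7, 0, 0, 0, 0, 0, 0.025, -0.7]
}}

```text
time: 10.03
ee_pos: [0.6527, -0.0883, 0.2234]
eef_rot: [0.989, 0.151, -0.0, -0.0]
ft_force: [-0.2, 0.4, -2.0]
width: 0.0161
grip_force: 40.0
```

Run:
```python
from h import *
st()
```

```text
t 10.0333 cradle xy mm 0.13 -39.37 z 0.2234 F -0.07 0.42 -2.02 tq [-0.037  0.161  0.011] tilt [-0.0001  0.0001] w 0.016091036666072592 39.99759078025818
```

Collar now at about z 0.1846; no contact yet. Continue feeling.

>>> {"fn": "drive_tool", "kwargs": {
  "series": [0, 0, 0, 0, 0, 0.025, -0.7, 0, 0, 0, 0, 0, 0.025, -0.7, 0, 0, 0, 0, 0, 0.025, -0.7]
}}

```text
time: 10.28
ee_pos: [0.6527, -0.0882, 0.2223]
eef_rot: [0.989, 0.151, -0.0, -0.0]
ft_force: [-0.2, 0.9, -1.9]
width: 0.0165
grip_force: 40.0
```

>>> {"fn": "drive_tool", "kwargs": {
  "series": [0, 0, 0, 0, 0, 0.025, -0.7, 0, 0, 0, 0, 0, 0.025, -0.7, 0, 0, 0, 0, 0, 0.025, -0.7]
}}

```text
time: 10.53
ee_pos: [0.6528, -0.0883, 0.2215]
eef_rot: [0.989, 0.15, 0.0, -0.0]
ft_force: [0.1, -0.5, -0.5]
width: 0.0164
grip_force: 40.0
```

>>> {"fn": "drive_tool", "kwargs": {
  "series": [0, 0, 0, 0, 0, 0.025, -0.7, 0, 0, 0, 0, 0, 0.025, -0.7, 0, 0, 0, 0, 0, 0.025, -0.7]
}}

```text
time: 10.78
ee_pos: [0.6529, -0.0883, 0.2207]
eef_rot: [0.989, 0.151, 0.0, -0.0]
ft_force: [-0.4, -0.4, 1.4]
width: 0.0167
grip_force: 40.0
```

Run:
```python
from h import *
st()
```

```text
t 10.7833 cradle xy mm 0.23 -39.49 z 0.2207 F -0.48 -0.31 1.37 tq [-0.078  0.276 -0.027] tilt [0.0004 0.0001] w 0.016695361416661947 39.99979376792908
```

Contact at TCP z ≈ 0.222, so the hook top is at ≈ 0.1833, as seen in the images. Raise to about 6 mm above it, then enter slowly.

>>> {"fn": "drive_tool", "kwargs": {
  "series": [0, 0, 0, 0, 0, -0.06, -0.7, 0, 0, 0, 0.005, 0, -0.12, -0.7, 0, 0, 0, 0.005, 0, -0.18, -0.7, 0, 0, 0, 0.005, 0, -0.18, -0.7, 0, 0, 0, 0.005, 0, -0.18, -0.7]
}}

```text
time: 11.2
ee_pos: [0.653, -0.0882, 0.2277]
eef_rot: [0.989, 0.151, 0.0, -0.0]
ft_force: [-0.4, -0.3, -2.1]
width: 0.0164
grip_force: 40.0
```

Run:
```python
from h import *
st();print(go(C(-33,.2280,.4),-72.7))
```

```text
t 11.2 cradle xy mm 0.42 -39.41 z 0.2277 F -0.42 -0.16 -2.14 tq [-0.062  0.149  0.007] tilt [0.0002 0.0001] w 0.01638279773196487 39.997485280036926
[array([-0.  , -0.16, -0.01]), array([-0., -0.,  0.])]
```

Height is right (5.7 mm above). Advance to before the keeper, feeling for sideways contact.

>>> {"fn": "drive_tool", "kwargs": {
  "series": [0, 0, 0, 0, -0.04, 0, -0.7, 0, 0, 0, 0, -0.08, 0, -0.7, 0, 0, 0, 0, -0.12, 0, -0.7, 0, 0, 0, 0, -0.16, 0, -0.7, 0, 0, 0, 0, -0.16, 0, -0.7]
}}

```text
time: 11.62
ee_pos: [0.651, -0.0815, 0.2275]
eef_rot: [0.989, 0.151, -0.0, -0.0]
ft_force: [0.2, 1.1, -1.6]
width: 0.0165
grip_force: 40.0
```

Run:
```python
from h import *
st()
```

```text
t 11.6167 cradle xy mm 0.5 -32.39 z 0.2275 F 0.49 0.97 -1.65 tq [-0.004  0.191  0.002] tilt [-0.0001  0.0004] w 0.016483292032648197 39.99743700027466
```

>>> {"fn": "drive_tool", "kwargs": {
  "series": [0, 0, 0, 0, -0.04, 0, -0.7, 0, 0, 0, 0, -0.08, 0, -0.7, 0, 0, 0, 0, -0.08, 0, -0.7]
}}

```text
time: 11.87
ee_pos: [0.6501, -0.079, 0.2277]
eef_rot: [0.989, 0.151, 0.0, 0.0]
ft_force: [0.9, -0.4, -2.3]
width: 0.0166
grip_force: 40.0
```

Run:
```python
from h import *
st()
```

```text
t 11.8667 cradle xy mm 0.37 -29.8 z 0.2277 F 0.73 -0.66 -2.32 tq [-0.392  0.05  -0.056] tilt [ 0.0002 -0.0003] w 0.01658264677671371 40.01328527927399
```

>>> {"fn": "drive_tool", "kwargs": {
  "series": [0, 0, 0, 0, -0.03, 0, -0.7, 0, 0, 0, 0, -0.06, 0, -0.7, 0, 0, 0, 0, -0.09, 0, -0.7, 0, 0, 0, 0, -0.09, 0, -0.7]
}}

```text
time: 12.2
ee_pos: [0.6491, -0.0762, 0.2278]
eef_rot: [0.989, 0.15, 0.0, 0.0]
ft_force: [1.8, -3.9, -2.6]
width: 0.0163
grip_force: 40.2
```

Run:
```python
from h import *
st()
```

```text
t 12.2 cradle xy mm 0.23 -26.77 z 0.2278 F 0.53 -4.25 -2.57 tq [-1.349 -0.203 -0.012] tilt [ 0.0004 -0.0009] w 0.016251965360229905 40.167778730392456
```

>>> {"fn": "drive_tool", "kwargs": {
  "series": [0, 0, 0, 0, -0.03, 0, -0.7, 0, 0, 0, 0, -0.06, 0, -0.7, 0, 0, 0, 0, -0.09, 0, -0.7, 0, 0, 0, 0, -0.09, 0, -0.7]
}}

```text
time: 12.53
ee_pos: [0.648, -0.0725, 0.2277]
eef_rot: [0.989, 0.15, 0.0, 0.0]
ft_force: [1.1, -5.1, -1.7]
width: 0.0161
grip_force: 40.3
```

Run:
```python
from h import *
st()
```

```text
t 12.5333 cradle xy mm 0.28 -22.97 z 0.2277 F -0.44 -5.17 -1.71 tq [-1.67  -0.335 -0.029] tilt [ 0.0003 -0.0008] w 0.016138419852805008 40.294679403305054
```

Keeper yields at about 5 N as expected, no sideways or vertical force. Continue.

>>> {"fn": "drive_tool", "kwargs": {
  "series": [0, 0, 0, 0, -0.03, 0, -0.7, 0, 0, 0, 0, -0.06, 0, -0.7, 0, 0, 0, 0, -0.09, 0, -0.7, 0, 0, 0, 0, -0.12, 0, -0.7, 0, 0, 0, 0, -0.15, 0, -0.7, 0, 0, 0, 0, -0.15, 0, -0.7]
}}

```text
time: 13.03
ee_pos: [0.6464, -0.0673, 0.2279]
eef_rot: [0.989, 0.15, 0.0, 0.001]
ft_force: [1.5, -5.7, -1.4]
width: 0.0166
grip_force: 40.5
```

Run:
```python
from h import *
st()
```

```text
t 13.0333 cradle xy mm 0.28 -17.45 z 0.2279 F -0.31 -5.89 -1.35 tq [-1.897 -0.458 -0.056] tilt [ 0.0009 -0.0012] w 0.01657391131697147 40.46814501285553
```

>>> {"fn": "drive_tool", "kwargs": {
  "series": [0, 0, 0, 0, -0.03, 0, -0.7, 0, 0, 0, 0, -0.06, 0, -0.7, 0, 0, 0, 0, -0.09, 0, -0.7, 0, 0, 0, 0, -0.12, 0, -0.7, 0, 0, 0, 0, -0.15, 0, -0.7, 0, 0, 0, 0, -0.15, 0, -0.7]
}}

```text
time: 13.53
ee_pos: [0.6446, -0.0614, 0.2279]
eef_rot: [0.989, 0.15, 0.0, 0.001]
ft_force: [2.2, -5.4, -1.6]
width: 0.0163
grip_force: 40.4
```

Run:
```python
from h import *
st()
```

```text
t 13.5333 cradle xy mm 0.33 -11.28 z 0.2279 F 0.51 -5.82 -1.58 tq [-1.708 -0.417 -0.009] tilt [ 0.0008 -0.0011] w 0.016255511931692078 40.39055049419403
```

>>> {"fn": "drive_tool", "kwargs": {
  "series": [0, 0, 0, 0, -0.03, 0, -0.7, 0, 0, 0, 0, -0.06, 0, -0.7, 0, 0, 0, 0, -0.09, 0, -0.7, 0, 0, 0, 0, -0.12, 0, -0.7, 0, 0, 0, 0, -0.15, 0, -0.7, 0, 0, 0, 0, -0.15, 0, -0.7]
}}

```text
time: 14.03
ee_pos: [0.6427, -0.0551, 0.2278]
eef_rot: [0.989, 0.15, 0.0, 0.0]
ft_force: [1.7, -4.3, -1.7]
width: 0.0166
grip_force: 40.2
```

Run:
```python
from h import *
st()
```

```text
t 14.0333 cradle xy mm 0.41 -4.72 z 0.2278 F 0.34 -4.57 -1.67 tq [-1.307 -0.281  0.026] tilt [ 0.0005 -0.0003] w 0.016567744549961315 40.23809552192688
```

>>> {"fn": "drive_tool", "kwargs": {
  "series": [0, 0, 0, 0, -0.03, 0, -0.7, 0, 0, 0, 0, -0.06, 0, -0.7, 0, 0, 0, 0, -0.09, 0, -0.7, 0, 0, 0, 0, -0.11, 0, -0.7, 0, 0, 0, 0, -0.11, 0, -0.7]
}}

```text
time: 14.45
ee_pos: [0.6411, -0.0492, 0.2273]
eef_rot: [0.988, 0.151, -0.0, -0.001]
ft_force: [-0.0, 0.5, -1.3]
width: 0.0166
grip_force: 40.0
```

Run:
```python
from h import *
st()
```

```text
t 14.45 cradle xy mm 0.6 1.36 z 0.2273 F 0.13 0.5 -1.33 tq [-0.049  0.184  0.022] tilt [-0.0009  0.0017] w 0.016564182428826305 39.99725818634033
```

Keeper has snapped behind (force back to zero) with no contact at the slot's end. Lower gently onto the seat.

>>> {"fn": "drive_tool", "kwargs": {
  "series": [0, 0, 0, 0, 0.012, 0.03, -0.7, 0, 0, 0, 0, 0.012, 0.06, -0.7, 0, 0, 0, 0, 0.012, 0.09, -0.7, 0, 0, 0, 0, 0.012, 0.1, -0.7, 0, 0, 0, 0, 0.012, 0.1, -0.7]
}}

```text
time: 14.87
ee_pos: [0.6413, -0.0512, 0.2234]
eef_rot: [0.989, 0.151, -0.0, -0.0]
ft_force: [0.0, -0.1, -2.5]
width: 0.0162
grip_force: 40.0
```

Run:
```python
from h import *
st()
```

```text
t 14.8667 cradle xy mm 0.27 -0.59 z 0.2234 F 0.01 -0.11 -2.53 tq [-0.078  0.144  0.061] tilt [-0.0003  0.0002] w 0.01616800574470055 39.997172355651855
```

>>> {"fn": "drive_tool", "kwargs": {
  "series": [0, 0, 0, 0, 0, 0.02, -0.7, 0, 0, 0, 0, 0, 0.03, -0.7, 0, 0, 0, 0, 0, 0.03, -0.7]
}}

```text
time: 15.12
ee_pos: [0.6414, -0.0513, 0.2223]
eef_rot: [0.989, 0.151, -0.0, -0.0]
ft_force: [-0.1, 0.1, -1.5]
width: 0.0165
grip_force: 40.0
```

Run:
```python
from h import *
st()
```

```text
t 15.1167 cradle xy mm 0.3 -0.68 z 0.2223 F -0.07 0.14 -1.53 tq [-0.127  0.142 -0.087] tilt [-0.0001  0.0001] w 0.01650977433641166 39.997007846832275
```

>>> {"fn": "drive_tool", "kwargs": {
  "series": [0, 0, 0, 0, -0.02, 0, -0.7, 0, 0, 0, 0, -0.02, 0.01, -0.7, 0, 0, 0, 0, -0.02, 0.02, -0.7, 0, 0, 0, 0, -0.02, 0.02, -0.7]
}}

```text
time: 15.45
ee_pos: [0.6412, -0.0504, 0.2216]
eef_rot: [0.989, 0.151, 0.0, -0.0]
ft_force: [-0.1, 0.1, -0.2]
width: 0.0162
grip_force: 40.0
```

Run:
```python
from h import *
st()
cv2.imwrite('pics/c6.png',crop(camera('scene')[:,:,::-1],280,100,100,100,6))
```

```text
t 15.45 cradle xy mm 0.38 0.2 z 0.2216 F -0.11 0.15 -0.17 tq [ 0.061  0.224 -0.001] tilt [0.     0.0002] w 0.016224133603797094 39.99797344207764
```

View pics/c6.png

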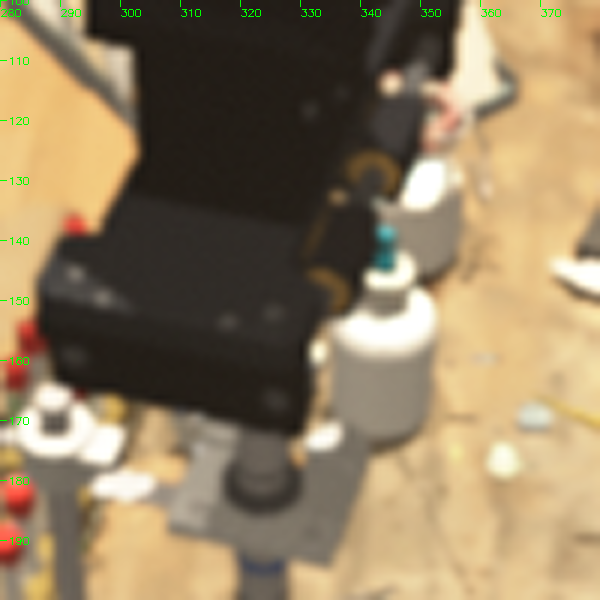

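Collar sits across both prongs at (323,178), force now carried by the seat. Release with a modest opening.

>>> {"fn": "drive_tool", "kwargs": {
  "series": [0, 0, 0, 0, 0, 0, -0.55, 0, 0, 0, 0, 0, 0, -0.5, 0, 0, 0, 0, 0, 0, -0.4, 0, 0, 0, 0, 0, 0, -0.2, 0, 0, 0, 0, 0, 0, 0, 0, 0, 0, 0, 0, 0, 0, 0, 0, 0, 0, 0, 0, 0, 0, 0, 0, 0, 0, 0, 0],
  "grip_force": 10
}}

```text
time: 16.17
ee_pos: [0.6412, -0.0504, 0.2217]
eef_rot: [0.989, 0.151, 0.0, -0.0]
ft_force: [0.5, 1.0, 0.2]
width: 0.0422
grip_force: 0.0
```

>>> {"fn": "drive_tool", "kwargs": {
  "series": [0, 0, 0, 0, 0, -0.2, 0, 0, 0, 0, 0, 0, -0.5, 0, 0, 0, 0, 0, 0, -0.9, 0, 0, 0, 0, 0, 0, -1.4, 0, 0, 0, 0, 0, 0, -2, 0, 0, 0, 0, 0, 0, -2.6, 0, 0, 0, 0, 0, 0, -3.2, 0, 0, 0, 0, 0, 0, -3.2, 0]
}}

```text
time: 16.83
ee_pos: [0.6424, -0.0512, 0.356]
eef_rot: [0.989, 0.15, 0.004, 0.001]
ft_force: [0.8, -0.5, -0.2]
width: 0.0431
grip_force: 0.0
```

>>> {"fn": "drive_tool", "kwargs": {
  "series": [0, 0, 0, -0.8, 0, 0, 0, 0, 0, 0, -1.6, 0, 0, 0, 0, 0, 0, -2.4, 0, 0, 0, 0, 0, 0, -3.2, 0, 0, 0, 0, 0, 0, -4, 0, 0, 0, 0, 0, 0, -4, 0, 0, 0, 0, 0, 0, -4, 0, 0, 0]
}}

```text
time: 17.42
ee_pos: [0.4876, -0.099, 0.3513]
eef_rot: [0.989, 0.15, 0.002, -0.002]
ft_force: [0.6, 0.6, 0.4]
width: 0.0436
grip_force: 0.0
```

Run:
```python
from h import *
st()
cv2.imwrite('pics/c7.png',np.hstack([crop(camera('scene')[:,:,::-1],270,120,80,120,5),crop(camera('top')[:,:,::-1],290,120,80,120,5)]))
```

```text
t 17.4167 cradle xy mm -160.76 -0.54 z 0.3513 F 0.71 0.39 0.43 tq [-0.035  0.1    0.018] tilt [0.0035 0.0038] w 0.04362431688582016 0.0
```

View pics/c7.png

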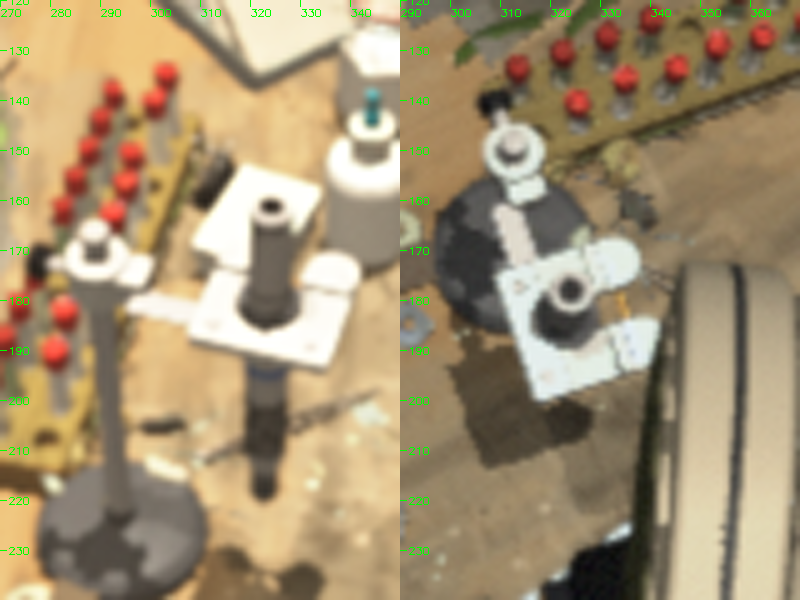

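The handpiece hangs upright: in the scene view its socket top is at (321,161) and its grip hangs straight below the hook. In the top view the brass keeper is back across the mouth at (334,180), where it started. The bottle is unmoved. Handing in.

Run:
```python
from h import *
print(tri((321.5,160.8),(324,177.8)))
print(r.close_job())
```

```text
(array([ 0.6434, -0.0493,  0.2379]), np.float64(0.0046))
the job is handed in; nothing more can be done
None
```

The handpiece hangs upright in the cradle with its collar on the seat behind the lips and the keeper sprung shut; the job was handed in at about 17.5 s, and the cradle forces I read stayed under about 6 N.

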